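Release the used cartridge from its push-push bay

TASK

Take the plain flat-topped cartridge out of its spring bay: press it straight down as far as it goes so that the latch trips, let it spring up, then draw it out and stand it upright in the empty compartment of the metal tray. Leave the cartridge with the two round stoppers latched in its own bay, and leave the one that already stands in the tray standing in its place.

Things in the scene. Friction and masses are not known exactly. Their poses are not given: they have to be found in the camera images.
- plain_cartridge: The one to take out: white block 40 x 28 x 85 mm (x, y, z), 90 g, flat bare top; origin mid-underside, z up. Grip across y. Latched: underside at z 25 mm, top 10 mm proud of its bay. A press of 5 mm or more (solid stop at 7 mm; 2 to 6 N) trips the latch; let go and a spring lifts it in 0.5 s to underside z 61 mm, top 46 mm proud; there it stands loose, 39 mm deep in the slot.
- stoppered_cartridge: Leave alone: same white block with two round dark stoppers (14 mm across, 9 mm high) on top; origin mid-underside, z up. Each of these two cartridges sits mid-top in its own fixed grey bay, 110 x 92 x 100 mm high, of the same yaw, in a 43 x 31 mm slot with a dark rim and the same push-push latch. The two bays and the tray stand in any order from left to right.
- tray_cartridge: A flat-topped cartridge like the first (40 x 28 x 85 mm), taken out earlier and standing loose in the other compartment of the tray, about 80 mm from the centre of the empty one. Origin mid-underside, z up. All three have a small latch notch low at the +x end. Leave it standing.
- tray_free (a point): Centre of the inner floor (5 mm above the bench) of the empty compartment of a fixed aluminium tray, 165 x 105 mm, walls 25 mm high and 5 mm thick. The compartment is 75 mm (x) by 95 mm (y) inside; x points away from the occupied compartment, z up.

How it is judged:
On the way, in this order (a step that is already met when the one before it is completed fails the run):
1. the plain cartridge is pressed deeper into its bay (height (world z) of plain_cartridge below 0.0215 m), for 0.02 s.
2. the latch has tripped and the plain cartridge has come up (height (world z) of plain_cartridge above 0.052 m), for 0.05 s.
At the end, for the whole second after the job is handed in: The plain cartridge stands upright (within 9 degrees) and at rest on the floor of the tray's empty compartment, anywhere inside it; the stoppered cartridge is still latched in its bay (within 10 mm of its start) and the earlier cartridge still stands in its compartment (within 20 mm of its start) (x of plain_cartridge in the frame of tray_free between -0.026 and 0.026 m and y of plain_cartridge in the frame of tray_free between -0.036 and 0.036 m and z of plain_cartridge in the frame of tray_free below 0.006 m and angle between each of plain_cartridge, tray_cartridge's own z axis and vertical below 0.15 rad and linear speed of plain_cartridge below 0.02 m/s and distance of stoppered_cartridge from where it was at the start of the episode below 0.01 m and distance of tray_cartridge from where it was at the start of the episode below 0.02 m); the robot touches nothing.
It fails at once if the stoppered cartridge is released or pulled out (distance of stoppered_cartridge from where it was at the start of the episode above 0.015 m).
It fails at once if the cartridge already in the tray is tipped over (angle between tray_cartridge's own z axis and vertical above 0.5 rad).
It also fails if it takes over 51 s, if anything falls off the work surface, if the arm or the gripper's body presses on something with over 40 N, if the wrist force passes 120 N, or if a joint passes its speed limit or range.

ROBOT

A 6-joint arm with a two-finger parallel gripper is mounted at the origin on the work surface. World frame = base frame: x ahead of the robot, y to its left, z up, the work surface at z = 0. Lengths are in m, angles in rad, forces in N, time in s.
With the tool pointing down it reaches from about 0.425 to 0.95 m from the base axis. Payload 3.5 kg.
Tool frame: the origin (TCP) lies on the mounting face of the last link; the fingertips stand 173 mm ahead of it and the grasp point (between the pads) lies 155 mm ahead of it; z points along the fingers, x is the direction in which the jaws open and shut, and the axes are right-handed (so a half turn about z gives the same grasp; the last joint's range is limited). The gripper opens to 85 mm and grips with 20 to 120 N. Pads are 22 mm wide; open, the fingers measure 114 mm over their backs; the gripper's body (76 mm by 85 mm) begins 54 mm behind the grasp point. The pads swing forward as they close: fully open they stand 13 mm farther back than shut.
Start: joints at [-1.499, 0.286, 1.577, -0, 1.279, -0.15], TCP at [0.149, -0.658, 0.405] pointing down, gripper open.
Joint ranges: [-2.77, 2.77], [-0.9, 2.22], [0.21, 2.48], [-1.53, 4.67], [0.24, 2.81], [-2.84, 2.84]. Speed limits (rad/s): [2.79, 2.79, 3.14, 3.14, 3.14, 3.14].

INTERFACE

Orientations are given as a unit quaternion [x, y, z, w].
In Python, from plant import get_state, read_camera, sign_off gives the robot as it stands.
- The arm moves only by the shell command python3 -m jog 'ROWS' [FORCE]. ROWS is JSON, a list of rows, each an object of numbers: "grip": the closure, from 0 (fully open) to 1 (shut); "x", "y", "z": the shift along the tool's x, y, z in mm; "rx", "ry", "rz": the turn, a rotation vector about the tool's x, y, z in degrees. A call has 1 to 8 rows; each row shifts and turns the commanded pose from where the row before left it, along the tool's axes as they then stand; what a row does not reach is not made up. A row lasts 1/12 s, in which the tool goes at most 41.7 mm and 7.16 degrees, less where a joint would pass 70% of its speed; a pose out of reach is approached as far as the arm can. A call with a gripper value outside its range is refused whole. The fingers move at their own pace and stop on an object; FORCE is the grip in N (left out, the last holds). Time passes only in rows, so rows that do not move let the fingers close. It gives the time, the measured TCP pose, the force and the opening at its end, in the units of the state.
- get_state(): the state, without advancing time (a new reading comes with each control period).
- read_camera(name): name is "side" or "top" or "wrist"; returns a dict with "frame" (384x512x3 uint8, red, green, blue), "intrinsics" (3x3 intrinsics, pixels), "k1" (the pictures are not rectified: a ray, as slopes to the right and down, at radius r is drawn at 1 + k1 r^2 times it, then the intrinsics apply), "R" (3x3) and "t" (3): a world point X has camera coordinates R X + t. Camera axes: x right, y down, z forward; pixel columns grow to the right and rows downward; lengths in m; the calibration is good to about 2 mm. A picture is of the moment at which its call begins. There is no depth.
- sign_off(): hands the job in, once; it reports no verdict.
The state is a dict: "time": time; "qpos": joint angles; "dq": joint speeds; "joint_efforts": joint torques, N m; "eef_pos": TCP position; "tcp_rot": TCP orientation; "contact_force": force on the tool from outside, world axes, zero at the start; "wrist_torque": the same for the moment, N m; "opening": opening from 0.0 (shut) to 1.0 (fully open).
Only numpy, scipy, OpenCV 4.12 (cv2) and the standard library are available. Lean on these libraries where they do the work, as an engineer would, in place of code of your own. Each camera call takes 0.05 s, during which the arm holds its last target.

## Working session

There is one attempt and no reset: what is moved stays moved. The work goes in short steps, Python scripts to look and compute and a shell command to move; the robot and the scene stay as the last step left them, time stands still between calls to the robot, and variables do not carry over. Pictures are saved under pics/ and viewed, and the job is handed in when it is done.

```bash
mkdir -p pics; ls; python3 - <<'E'
from plant import get_state, read_camera
import cv2,numpy as np
print(get_state())
for n in ("top","side","wrist"):
    c=read_camera(n); cv2.imwrite(f"pics/{n}0.png",c["frame"][:,:,::-1])
    print(n,c["intrinsics"],c["k1"],c["R"],c["t"])
    np.savez(f"{n}0.npz",**c)
E
```

```text
pics
{'time': 0.0, 'qpos': array([-1.49898358e+00,  2.87175219e-01,  1.57818881e+00,  7.75401285e-06,
        1.27861549e+00, -1.50009181e-01]), 'dq': array([-0.00078869, -0.00132767, -0.00062401,  0.00110291,  0.00119997,
        0.00057312]), 'joint_efforts': array([-1.78183545e-03, -4.05984700e+01, -2.92629862e+01, -2.15414011e-04,
        5.82263965e-03,  6.23262167e-06]), 'eef_pos': array([ 0.14850967, -0.65819719,  0.40333393]), 'tcp_rot': array([ 0.78102604, -0.62449732, -0.00080753, -0.00087874]), 'contact_force': array([ 0.35988262,  0.96103753, -0.73591283]), 'wrist_torque': array([-0.01699462,  0.01497274,  0.0203478 ]), 'opening': 0.999980179207089}
top [[443.55321475   0.         256.1764276 ]
 [  0.         443.55321475 191.64429737]
 [  0.           0.           1.        ]] 0.03250536491929586 [[ 0.02391213 -0.99912788 -0.0342299 ]
 [-0.99676445 -0.02119934 -0.07753203]
 [ 0.07673877  0.0359731  -0.99640208]] [0.01390995 0.53851523 1.0110315 ]
side [[423.48911786   0.         262.55983766]
 [  0.         423.48911786 191.06120371]
 [  0.           0.           1.        ]] -0.05489181500332612 [[ 9.92204083e-01 -1.24620625e-01  8.70248248e-04]
 [-6.27689741e-02 -5.05762045e-01 -8.60386430e-01]
 [ 1.07662033e-01  8.53624305e-01 -5.09641475e-01]] [-0.55713188  0.09102411  0.77542194]
wrist [[342.72118756   0.         254.32335366]
 [  0.         342.72118756 195.53436839]
 [  0.           0.           1.        ]] 0.007426112209326894 [[ 0.22034804 -0.97541858 -0.00231053]
 [-0.92767652 -0.2102939   0.30853323]
 [-0.30143494 -0.06584127 -0.95121076]] [-0.67442023 -0.03976713  0.3797936 ]
```

View pics/top0.png

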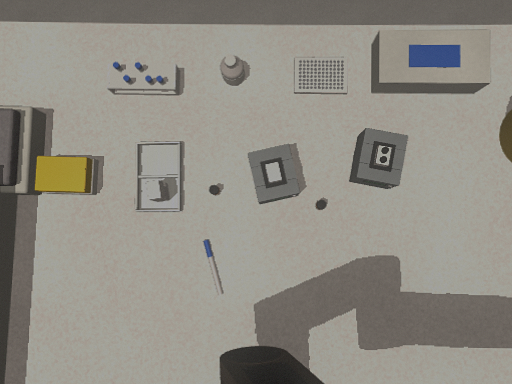

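View pics/side0.png

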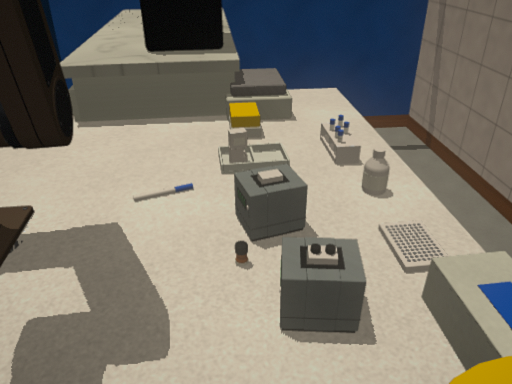

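The top view shows the plain bay at about (274,173), the stoppered one at (381,156), and the tray at (159,176). The tray's upper compartment at (158,158) is empty, and a cartridge stands in the lower one. Next I'll measure them.

```bash
cat > h.py <<'E'
import numpy as np,cv2
def und(c,p):
    K=c["intrinsics"];k=float(c["k1"])
    return cv2.undistortPoints(np.float64(p).reshape(-1,1,2),K,np.array([k,0,0,0,0])).reshape(-1,2)
def ray(c,p,z):
    u=und(c,p);d=np.c_[u,np.ones(len(u))]@c["R"]; o=-c["R"].T@c["t"]
    return o+d*((z-o[2])/d[:,2])[:,None]
def proj(c,X):
    X=np.float64(X).reshape(-1,3)
    return cv2.projectPoints(X,cv2.Rodrigues(c["R"])[0],c["t"],c["intrinsics"],np.array([float(c["k1"]),0,0,0,0]))[0].reshape(-1,2)
E
python3 - <<'E'
import numpy as np,cv2
from h import *
c=dict(np.load("top0.npz"));f=c["frame"];g=cv2.cvtColor(f,cv2.COLOR_RGB2GRAY)
roi=f[125:225,120:320,::-1]
cv2.imwrite("pics/topz.png",cv2.resize(roi,None,fx=4,fy=4,interpolation=cv2.INTER_CUBIC))
def rect(cnt,z):
    P=ray(c,cnt.reshape(-1,2),z)[:,:2]; return cv2.minAreaRect((P*1000).astype(np.float32))
# white top within plain bay
for nm,(x0,y0,x1,y1),z,th in (("plain",(258,155,290,192),.110,1),("stop",(368,138,396,174),.110,1)):
    m=(g[y0:y1,x0:x1]>150).astype(np.uint8)
    cs,_=cv2.findContours(m,cv2.RETR_EXTERNAL,cv2.CHAIN_APPROX_NONE,offset=(x0,y0))
    b=max(cs,key=cv2.contourArea);print(nm,rect(b,z))
# whole bay dark blob
m=((g<130)).astype(np.uint8)
n,l,s,ce=cv2.connectedComponentsWithStats(m)
for i in range(1,n):
    if s[i,4]>300: print(s[i],ce[i])
S=dict(np.load("side0.npz"));
cv2.imwrite("pics/sidez.png",cv2.resize(S["frame"][110:240,200:330,::-1],None,fx=4.5,fy=4.5,interpolation=cv2.INTER_CUBIC))
E
```

```text
plain ((574.8641357421875, -11.62520980834961), (38.15353012084961, 25.191844940185547), 13.587882041931152)
stop ((614.9384155273438, -243.55499267578125), (26.00632667541504, 37.79246139526367), 80.20397186279297)
[    0     0   512    25 12341] [261.53796289  11.57718175]
[ 371   31  119   63 1653] [413.98366606  80.81427707]
[ 409   44   52   24 1163] [434.53740327  55.63542562]
[220  56  30  30 479] [236.37160752  71.8559499 ]
[108  65  76  31 495] [158.24040404  86.2020202 ]
[499  96  13  66 543] [506.53406998 132.22651934]
[    0   107   104   277 10430] [ 24.07094919 227.82032598]
[ 349  128   59   61 2591] [377.84214589 158.47279043]
[ 136  141   49   71 1134] [161.7680776  181.07936508]
[ 248  143   59   61 2400] [277.18458333 172.6875    ]
[  219   255   293   129 18621] [361.56237581 320.5870791 ]
```

View pics/topz.png

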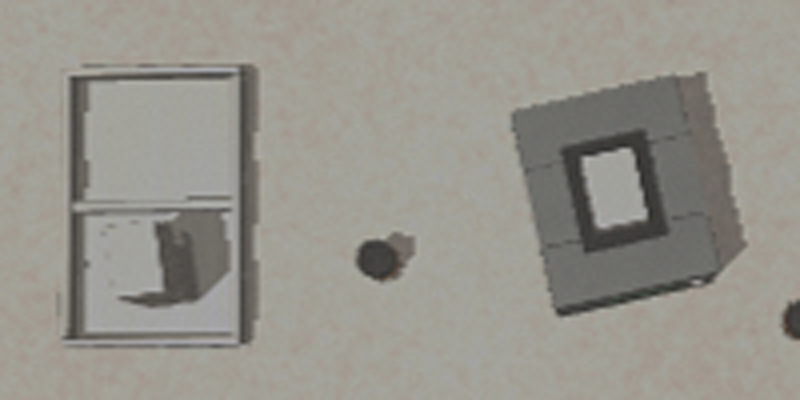

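View pics/sidez.png

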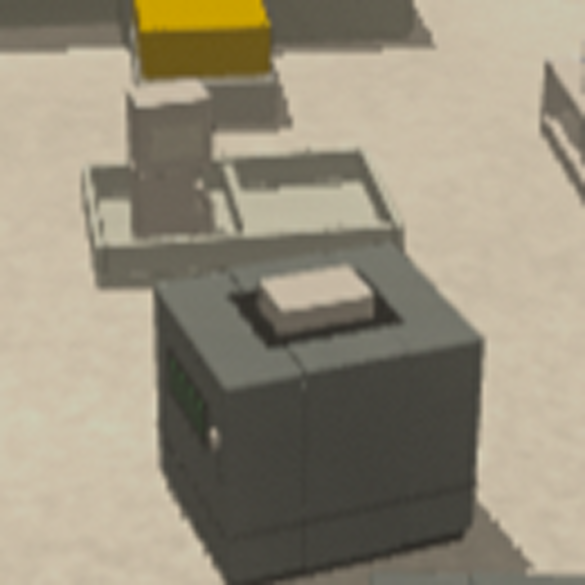

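```bash
python3 - <<'E'
import numpy as np,cv2
from h import *
c=dict(np.load("top0.npz"))
z=lambda P:np.float64(P)/4+[120,125]-.375
print("bay top",ray(c,z([(512,110),(680,75),(717,283),(557,314)]),.1)[:,:2].round(4))
B=ray(c,z([(512,110),(680,75),(717,283),(557,314)]),.1)[:,:2];print(B.mean(0),[np.linalg.norm(B[i]-B[i-1]) for i in range(4)])
T=ray(c,z([(64,70),(243,67),(243,346),(66,346)]),.025)[:,:2];print("tray",T.round(4),T.mean(0),[np.linalg.norm(T[i]-T[i-1]).round(4) for i in range(4)])
D=ray(c,z([(76,207),(233,207)]),.025)[:,:2];print("divider",D)
# expected
S=dict(np.load("side0.npz"));s2=lambda P:np.float64(P)/4.5+[200,110]-.39
print("side tray rim far right/near right/near left/far left",ray(S,s2([(361,151),(403,232),(97,250),(83,170)]),.025)[:,:2].round(4))
P=ray(S,s2([(258,295),(345,266),(374,295),(278,318)]),.110)[:,:2];print("side plain top",P.round(4),P.mean(0))
P=ray(S,s2([(127,92),(206,82),(212,95),(136,107)]),.09)[:,:2];print("side trayc top",P.round(4),P.mean(0))
E
```

```text
bay top [[ 0.6174  0.0438]
 [ 0.6381 -0.0465]
 [ 0.5259 -0.0684]
 [ 0.5074  0.0169]]
[ 0.57220448 -0.01356344] [np.float64(0.11319258348098524), np.float64(0.0926902637831202), np.float64(0.1142507791023729), np.float64(0.08718703474699338)]
tray [[0.6486 0.3126]
 [0.6524 0.2069]
 [0.4887 0.2009]
 [0.4864 0.3042]] [0.56902427 0.25618255] [np.float64(0.1625), np.float64(0.1058), np.float64(0.1639), np.float64(0.1034)]
divider [[0.56774957 0.30202796]
 [0.56964688 0.20979812]]
side tray rim far right/near right/near left/far left [[0.6441 0.3013]
 [0.6495 0.1965]
 [0.4892 0.1956]
 [0.4854 0.295 ]]
side plain top [[ 0.5489 -0.0187]
 [ 0.5872  0.0018]
 [ 0.5949 -0.0244]
 [ 0.5545 -0.0384]] [ 0.57139175 -0.01992346]
side trayc top [[0.5101 0.2476]
 [0.5524 0.2562]
 [0.5539 0.238 ]
 [0.5136 0.227 ]] [0.53249136 0.24221762]
```

The top view puts the plain cartridge at (0.575, -0.012) with yaw about 13.6°, and the empty compartment's centre near (0.609, 0.257). The sizes agree with those given. I'll move over the cartridge while closing the jaws.

```bash
python3 -m jog '[{"grip":1,"x":-15,"y":-16,"z":0},{"grip":1,"x":-27,"y":-28},{"grip":1,"x":-27,"y":-28},{"grip":1,"x":-27,"y":-28},{"grip":1,"x":-27,"y":-28},{"grip":1,"x":-27,"y":-28},{"grip":1,"x":-27,"y":-28},{"grip":1,"x":-27,"y":-28}]' 30
python3 -m jog '[{"grip":1,"x":-27,"y":-28},{"grip":1,"x":-27,"y":-28},{"grip":1,"x":-27,"y":-28},{"grip":1,"x":-27,"y":-28},{"grip":1,"x":-27,"y":-28},{"grip":1,"x":-27,"y":-28},{"grip":1,"x":-27,"y":-28},{"grip":1,"x":-27,"y":-28}]'
```

```text
$[0]: bad value
$[0]: bad value
```

```bash
python3 -m jog '[{"grip":1.0,"x":-15.0,"y":-16.0,"z":0.0,"rx":0.0,"ry":0.0,"rz":-0.9}]' 30; python3 -m jog --help
```

```text
time: 0.23
eef_pos: [0.1591, -0.6417, 0.4038]
tcp_rot: [0.785, -0.619, -0.0, 0.001]
contact_force: [0.1, 0.8, 0.0]
opening: 0.881invalid input: not JSON, or not a number
```

```bash
python3 -m jog '[{"grip":1,"x":-26,"y":-28,"z":0,"rx":0,"ry":0,"rz":0},{"grip":1,"x":-26,"y":-28,"z":0,"rx":0,"ry":0,"rz":0},{"grip":1,"x":-26,"y":-28,"z":0,"rx":0,"ry":0,"rz":0},{"grip":1,"x":-26,"y":-28,"z":0,"rx":0,"ry":0,"rz":0},{"grip":1,"x":-26,"y":-28,"z":0,"rx":0,"ry":0,"rz":0},{"grip":1,"x":-26,"y":-28,"z":0,"rx":0,"ry":0,"rz":0},{"grip":1,"x":-26,"y":-28,"z":0,"rx":0,"ry":0,"rz":0},{"grip":1,"x":-26,"y":-28,"z":0,"rx":0,"ry":0,"rz":0}]'
python3 -m jog '[{"grip":1,"x":-26,"y":-28,"z":0,"rx":0,"ry":0,"rz":0},{"grip":1,"x":-26,"y":-28,"z":0,"rx":0,"ry":0,"rz":0},{"grip":1,"x":-26,"y":-28,"z":0,"rx":0,"ry":0,"rz":0},{"grip":1,"x":-26,"y":-28,"z":0,"rx":0,"ry":0,"rz":0},{"grip":1,"x":-26,"y":-28,"z":0,"rx":0,"ry":0,"rz":0},{"grip":1,"x":-26,"y":-28,"z":0,"rx":0,"ry":0,"rz":0},{"grip":1,"x":-26,"y":-28,"z":0,"rx":0,"ry":0,"rz":0},{"grip":1,"x":-26,"y":-28,"z":0,"rx":0,"ry":0,"rz":0}]'
python3 -m jog '[{"grip":1,"x":-26,"y":-28,"z":0,"rx":0,"ry":0,"rz":0},{"grip":1,"x":-26,"y":-28,"z":0,"rx":0,"ry":0,"rz":0},{"grip":1,"x":-26,"y":-28,"z":0,"rx":0,"ry":0,"rz":0},{"grip":1,"x":-16,"y":-15,"z":0,"rx":0,"ry":0,"rz":0},{"grip":1,"x":0,"y":0,"z":0,"rx":0,"ry":0,"rz":0}]'
python3 - <<'E'
from plant import get_state, read_camera
import cv2,numpy as np
c=read_camera("wrist"); cv2.imwrite("pics/w1.png",c["frame"][:,:,::-1]);np.savez("w1.npz",**c)
s=get_state();print(s["time"],s["eef_pos"],s["tcp_rot"],s["contact_force"])
E
```

```text
time: 0.9
eef_pos: [0.3301, -0.3836, 0.4044]
tcp_rot: [0.786, -0.619, -0.0, -0.0]
contact_force: [0.9, 0.2, -0.1]
opening: 0.0
time: 1.57
eef_pos: [0.4989, -0.1286, 0.4046]
tcp_rot: [0.786, -0.618, 0.0, 0.0]
contact_force: [0.4, -0.5, -0.2]
opening: 0.001
time: 1.98
eef_pos: [0.5737, -0.0125, 0.4043]
tcp_rot: [0.787, -0.617, -0.0, -0.001]
contact_force: [-0.4, -0.8, -0.4]
opening: -0.002
2.0333 [ 0.57296103 -0.01406588  0.40415885] [ 7.87041342e-01 -6.16900025e-01 -4.58746790e-04  2.73513436e-04] [-0.86677003 -0.48307689  0.29465702]
```

View pics/w1.png

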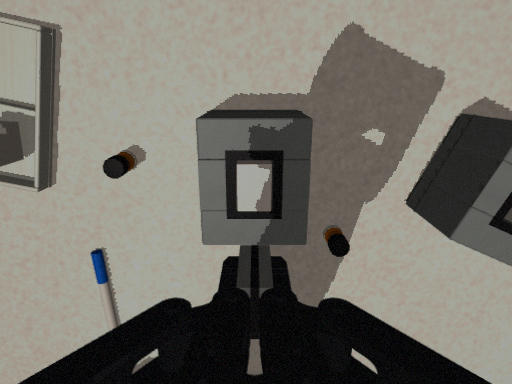

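The wrist view shows the bay square to the tool, with the cartridge top near (254,188) and the closed fingertips near (254,248). I'll measure it from here.

```bash
python3 - <<'E'
import numpy as np,cv2
from h import *
c=dict(np.load("w1.npz"));g=cv2.cvtColor(c["frame"],cv2.COLOR_RGB2GRAY)
x0,y0,x1,y1=230,155,280,217
def meas(m,z,off):
    cs,_=cv2.findContours(m.astype(np.uint8),cv2.RETR_EXTERNAL,cv2.CHAIN_APPROX_NONE,offset=off)
    b=max(cs,key=cv2.contourArea);P=ray(c,b.reshape(-1,2),z)[:,:2]
    print(cv2.boundingRect(b),cv2.minAreaRect((P*1000).astype(np.float32)))
meas(g[y0:y1,x0:x1]>110,.110,(x0,y0))
print(g[185,215:290],g[155:225:2,254])
# bay top outline
B=ray(c,[(197,118),(311,118),(308,244),(203,244)],.1)[:,:2];print(B.round(4),B.mean(0))
# tray parts visible
print("tray right edge",ray(c,[(52,25),(38,189)],.025)[:,:2].round(4))
print("tcp tip proj",proj(c,[[.573,-.014,.404-.173]]))
E
```

```text
(237, 164, 33, 47) ((574.3374633789062, -11.180538177490234), (38.609893798828125, 25.253559112548828), 13.002726554870605)
[103 106 104 103 104 102 102 103 102 102  96  24  28  30  23  25  28  20
  28  31  31  74 155 167 166 168 168 166 168 165 168 167 167 166 166 165
 168 168 166 166 168 166 166 165 164 166 168 166 155  98  98 100  99  99
 100  95  67  23  15  14   2   0  15  13  13   5   5  28  58  56  58  57
  53  57  58] [ 12   8  11  59  58 168 169 164 167 167 168 169 168 168 168 166 167 167
 166 165 166 166 166 164 165 167 156 167  80  19  21  18  97  99  98]
[[ 0.6159  0.0439]
 [ 0.6373 -0.0423]
 [ 0.533  -0.0711]
 [ 0.5108  0.0182]] [ 0.57423087 -0.01285078]
tray right edge [[0.6562 0.1988]
 [0.4933 0.2035]]
tcp tip proj [[256.46033888 266.05658004]]
```

Both views agree: (0.5745, -0.0113), yaw about 13.3°. I'll centre the tool and descend.

```bash
python3 -m jog '[{"grip":1,"x":-3,"y":-2.2,"z":20,"rx":0,"ry":0,"rz":0},{"grip":1,"x":0,"y":0,"z":30,"rx":0,"ry":0,"rz":0},{"grip":1,"x":0,"y":0,"z":30,"rx":0,"ry":0,"rz":0},{"grip":1,"x":0,"y":0,"z":24,"rx":0,"ry":0,"rz":0},{"grip":1,"x":0,"y":0,"z":10,"rx":0,"ry":0,"rz":0},{"grip":1,"x":0,"y":0,"z":0,"rx":0,"ry":0,"rz":0}]'
python3 - <<'E'
from plant import get_state, read_camera
import cv2,numpy as np
c=read_camera("wrist"); cv2.imwrite("pics/w2.png",c["frame"][:,:,::-1])
s=get_state();print(s["time"],s["eef_pos"],s["tcp_rot"],s["contact_force"])
E
```

```text
time: 2.53
eef_pos: [0.5724, -0.0133, 0.2874]
tcp_rot: [0.785, -0.619, -0.003, 0.002]
contact_force: [-0.7, -0.7, 0.2]
opening: 0.002
2.5833 [ 0.57335471 -0.01326282  0.28978428] [ 7.85549159e-01 -6.18797704e-01 -1.18851193e-03  7.12639869e-04] [-0.1882691   0.48148002 -0.13655171]
```

View pics/w2.png

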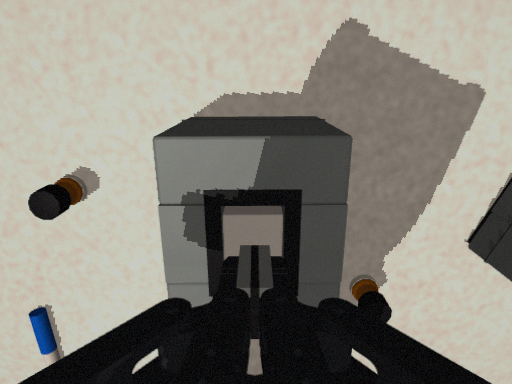

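Laterally centred: white top at cols 222–284, fingers at 254. Pressing now in small steps.

```bash
python3 -m jog '[{"grip":1,"x":-1,"y":-1,"z":3,"rx":0,"ry":0,"rz":0},{"grip":1,"x":0,"y":0,"z":2,"rx":0,"ry":0,"rz":0},{"grip":1,"x":0,"y":0,"z":2,"rx":0,"ry":0,"rz":0},{"grip":1,"x":0,"y":0,"z":1,"rx":0,"ry":0,"rz":0},{"grip":1,"x":0,"y":0,"z":0,"rx":0,"ry":0,"rz":0}]'
python3 -m jog '[{"grip":1,"x":0,"y":0,"z":1.5,"rx":0,"ry":0,"rz":0},{"grip":1,"x":0,"y":0,"z":1.5,"rx":0,"ry":0,"rz":0}]'
python3 -m jog '[{"grip":1,"x":0,"y":0,"z":1,"rx":0,"ry":0,"rz":0},{"grip":1,"x":0,"y":0,"z":1,"rx":0,"ry":0,"rz":0}]'
```

```text
time: 3.0
eef_pos: [0.5749, -0.0113, 0.2836]
tcp_rot: [0.786, -0.618, 0.001, -0.0]
contact_force: [0.5, 0.2, 0.8]
opening: 0.002
time: 3.17
eef_pos: [0.5752, -0.0113, 0.2813]
tcp_rot: [0.786, -0.618, 0.001, -0.0]
contact_force: [-1.7, -0.5, 5.2]
opening: -0.001
time: 3.33
eef_pos: [0.5751, -0.0113, 0.2791]
tcp_rot: [0.786, -0.618, 0.001, -0.0]
contact_force: [-1.1, -0.4, 3.8]
opening: -0.002
```

Contact is confirmed, with a force of 4–5 N. I'll press on to the solid stop.

```bash
python3 -m jog '[{"grip":1,"x":0,"y":0,"z":1,"rx":0,"ry":0,"rz":0},{"grip":1,"x":0,"y":0,"z":1,"rx":0,"ry":0,"rz":0}]'
python3 -m jog '[{"grip":1,"x":0,"y":0,"z":1,"rx":0,"ry":0,"rz":0},{"grip":1,"x":0,"y":0,"z":0,"rx":0,"ry":0,"rz":0}]'
```

```text
time: 3.5
eef_pos: [0.5749, -0.0113, 0.2764]
tcp_rot: [0.786, -0.618, 0.001, -0.0]
contact_force: [-0.6, -0.8, 5.2]
opening: -0.003
time: 3.67
eef_pos: [0.5751, -0.0114, 0.276]
tcp_rot: [0.786, -0.618, 0.001, -0.0]
contact_force: [-2.1, -0.8, 7.3]
opening: -0.0
```

```bash
python3 -m jog '[{"grip":1,"x":0,"y":0,"z":1,"rx":0,"ry":0,"rz":0},{"grip":1,"x":0,"y":0,"z":0,"rx":0,"ry":0,"rz":0}]'
python3 -m jog '[{"grip":1,"x":0,"y":0,"z":-5,"rx":0,"ry":0,"rz":0},{"grip":1,"x":0,"y":0,"z":-20,"rx":0,"ry":0,"rz":0},{"grip":1,"x":0,"y":0,"z":-30,"rx":0,"ry":0,"rz":0},{"grip":1,"x":0,"y":0,"z":-30,"rx":0,"ry":0,"rz":0},{"grip":1,"x":0,"y":0,"z":-25,"rx":0,"ry":0,"rz":0},{"grip":0,"x":0,"y":0,"z":-15,"rx":0,"ry":0,"rz":0},{"grip":0,"x":0,"y":0,"z":0,"rx":0,"ry":0,"rz":0},{"grip":0,"x":0,"y":0,"z":0,"rx":0,"ry":0,"rz":0}]'
python3 - <<'E'
from plant import get_state, read_camera
import cv2,numpy as np
for n in ("wrist","side"):
    c=read_camera(n); cv2.imwrite(f"pics/{n}3.png",c["frame"][:,:,::-1]);np.savez(f"{n}3.npz",**c)
s=get_state();print(s["time"],s["eef_pos"],s["tcp_rot"],s["opening"])
E
```

```text
time: 3.83
eef_pos: [0.5755, -0.0114, 0.276]
tcp_rot: [0.786, -0.618, 0.001, -0.001]
contact_force: [-2.3, 0.3, 10.9]
opening: 0.004
time: 4.5
eef_pos: [0.5746, -0.0112, 0.3985]
tcp_rot: [0.786, -0.618, 0.0, -0.0]
contact_force: [-0.4, -0.1, -0.4]
opening: 0.418
4.6 [ 0.57414824 -0.01116781  0.39619937] [ 0.78588102 -0.6183748  -0.00172279  0.00081352] 0.5912356379329463
```

View pics/wrist3.png

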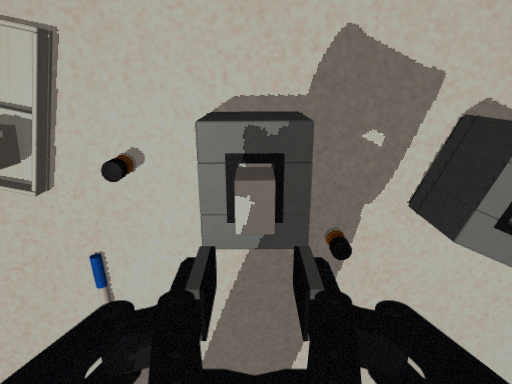

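View pics/side3.png

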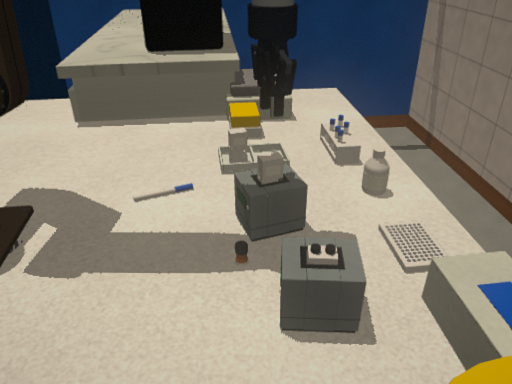

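The latch tripped and the cartridge now stands proud, at about (255,205) in the wrist view and (269,167) in the side view. The jaws are centred on it, so I'll descend to grip.

```bash
python3 -m jog '[{"grip":0,"x":0,"y":0,"z":20,"rx":0,"ry":0,"rz":0},{"grip":0,"x":0,"y":0,"z":20,"rx":0,"ry":0,"rz":0},{"grip":0,"x":0,"y":0,"z":20,"rx":0,"ry":0,"rz":0},{"grip":0,"x":0,"y":0,"z":20,"rx":0,"ry":0,"rz":0},{"grip":0,"x":0,"y":0,"z":20,"rx":0,"ry":0,"rz":0},{"grip":0,"x":0,"y":0,"z":12,"rx":0,"ry":0,"rz":0},{"grip":0,"x":0,"y":0,"z":4,"rx":0,"ry":0,"rz":0},{"grip":0,"x":0,"y":0,"z":0,"rx":0,"ry":0,"rz":0}]'
python3 - <<'E'
from plant import get_state, read_camera
import cv2,numpy as np
for n in ("wrist",):
    c=read_camera(n); cv2.imwrite(f"pics/{n}4.png",c["frame"][:,:,::-1]);np.savez(f"{n}4.npz",**c)
s=get_state();print(s["time"],s["eef_pos"],s["tcp_rot"],s["opening"],s["contact_force"])
E
```

```text
time: 5.27
eef_pos: [0.5739, -0.0112, 0.2803]
tcp_rot: [0.786, -0.618, -0.002, 0.001]
contact_force: [0.9, 0.4, 0.9]
opening: 0.995
5.3167 [ 0.57453511 -0.01125915  0.2819593 ] [ 7.85894135e-01 -6.18360497e-01 -7.54570154e-04  3.67977277e-04] 0.999108139316986 [ 0.5358035  -1.28335759  0.24613758]
```

View pics/wrist4.png

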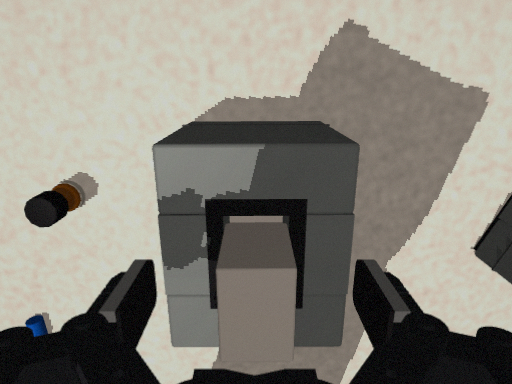

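The cartridge at cols 218–296 is centred between the pads (tips at about col 130 and col 380). I'll close on it.

```bash
python3 -m jog '[{"grip":1,"x":0,"y":0,"z":0,"rx":0,"ry":0,"rz":0},{"grip":1,"x":0,"y":0,"z":0,"rx":0,"ry":0,"rz":0},{"grip":1,"x":0,"y":0,"z":0,"rx":0,"ry":0,"rz":0},{"grip":1,"x":0,"y":0,"z":0,"rx":0,"ry":0,"rz":0},{"grip":1,"x":0,"y":0,"z":0,"rx":0,"ry":0,"rz":0},{"grip":1,"x":0,"y":0,"z":0,"rx":0,"ry":0,"rz":0},{"grip":1,"x":0,"y":0,"z":0,"rx":0,"ry":0,"rz":0},{"grip":1,"x":0,"y":0,"z":0,"rx":0,"ry":0,"rz":0}]' 35
python3 -m jog '[{"grip":1,"x":0,"y":0,"z":0,"rx":0,"ry":0,"rz":0},{"grip":1,"x":0,"y":0,"z":0,"rx":0,"ry":0,"rz":0}]'
```

```text
time: 5.98
eef_pos: [0.5749, -0.0113, 0.2833]
tcp_rot: [0.786, -0.618, 0.0, -0.0]
contact_force: [0.1, 0.4, 1.5]
opening: 0.324
time: 6.15
eef_pos: [0.5748, -0.0113, 0.283]
tcp_rot: [0.786, -0.618, 0.0, -0.0]
contact_force: [0.3, -0.2, 1.7]
opening: 0.322
```

Gripped at about 27.4 mm, which fits the 28 mm width. Drawing it straight up.

```bash
python3 -m jog '[{"grip":1,"x":0,"y":0,"z":-3,"rx":0,"ry":0,"rz":0},{"grip":1,"x":0,"y":0,"z":-6,"rx":0,"ry":0,"rz":0},{"grip":1,"x":0,"y":0,"z":-10,"rx":0,"ry":0,"rz":0},{"grip":1,"x":0,"y":0,"z":-12,"rx":0,"ry":0,"rz":0},{"grip":1,"x":0,"y":0,"z":-14,"rx":0,"ry":0,"rz":0},{"grip":1,"x":0,"y":0,"z":-16,"rx":0,"ry":0,"rz":0},{"grip":1,"x":0,"y":0,"z":-14,"rx":0,"ry":0,"rz":0},{"grip":1,"x":0,"y":0,"z":-7,"rx":0,"ry":0,"rz":0}]'
python3 - <<'E'
from plant import get_state, read_camera
import cv2,numpy as np
for n in ("wrist","side"):
    c=read_camera(n); cv2.imwrite(f"pics/{n}5.png",c["frame"][:,:,::-1]);np.savez(f"{n}5.npz",**c)
s=get_state();print(s["time"],s["eef_pos"],s["tcp_rot"],s["opening"],s["contact_force"])
E
```

```text
time: 6.82
eef_pos: [0.575, -0.0113, 0.3682]
tcp_rot: [0.786, -0.618, 0.002, -0.001]
contact_force: [0.1, -0.2, -0.4]
opening: 0.328
6.9167 [ 0.57502342 -0.0113698   0.36739444] [ 0.78591207 -0.61833461  0.00192129 -0.00091323] 0.3231859304127829 [-0.22308135 -0.03591876 -0.60906049]
```

View pics/side5.png

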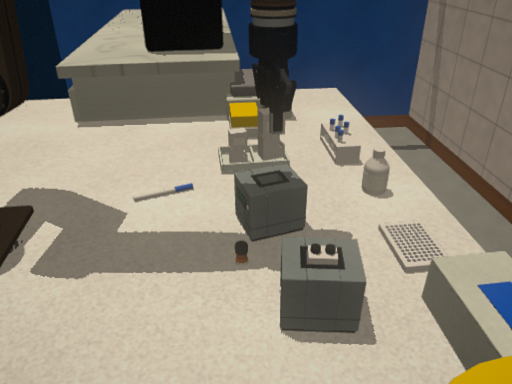

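View pics/wrist5.png

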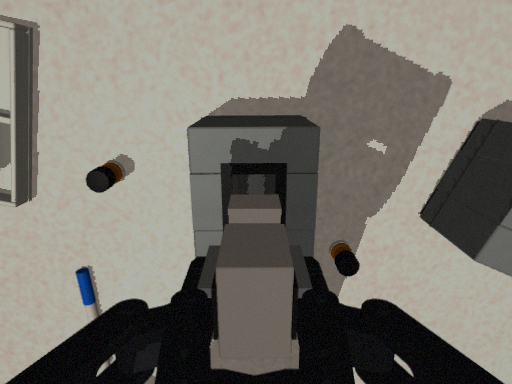

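The cartridge is out and held square; both views show the slot empty. Carrying it over the empty compartment, with TCP target (0.612, 0.254).

```bash
python3 -m jog '[{"grip":1,"x":-15,"y":-6,"z":0,"rx":0,"ry":0,"rz":0},{"grip":1,"x":-25,"y":-10,"z":0,"rx":0,"ry":0,"rz":0},{"grip":1,"x":-32,"y":-13,"z":0,"rx":0,"ry":0,"rz":0},{"grip":1,"x":-35,"y":-14,"z":0,"rx":0,"ry":0,"rz":0},{"grip":1,"x":-35,"y":-14,"z":0,"rx":0,"ry":0,"rz":0},{"grip":1,"x":-35,"y":-14,"z":0,"rx":0,"ry":0,"rz":0},{"grip":1,"x":-32,"y":-12,"z":0,"rx":0,"ry":0,"rz":0},{"grip":1,"x":-25,"y":-10,"z":0,"rx":0,"ry":0,"rz":0}]'
python3 -m jog '[{"grip":1,"x":-15,"y":-6,"z":0,"rx":0,"ry":0,"rz":0},{"grip":1,"x":0,"y":0,"z":0,"rx":0,"ry":0,"rz":0},{"grip":1,"x":0,"y":0,"z":0,"rx":0,"ry":0,"rz":0}]'
python3 - <<'E'
from plant import get_state, read_camera
import cv2,numpy as np
for n in ("wrist","side","top"):
    c=read_camera(n); cv2.imwrite(f"pics/{n}6.png",c["frame"][:,:,::-1]);np.savez(f"{n}6.npz",**c)
s=get_state();print(s["time"],s["eef_pos"],s["tcp_rot"],s["opening"],s["contact_force"])
E
```

```text
time: 7.58
eef_pos: [0.6094, 0.2406, 0.3634]
tcp_rot: [0.786, -0.618, -0.001, 0.001]
contact_force: [0.3, -0.7, -0.1]
opening: 0.321
time: 7.83
eef_pos: [0.6121, 0.2542, 0.3637]
tcp_rot: [0.786, -0.618, -0.0, 0.001]
contact_force: [-0.3, -0.2, -1.0]
opening: 0.319
7.9833 [0.61237307 0.25257161 0.3643711 ] [ 7.85407606e-01 -6.18978661e-01 -9.63202685e-05  5.49162266e-04] 0.32484669382714504 [ 0.08617518 -1.03718358 -1.31419493]
```

View pics/wrist6.png

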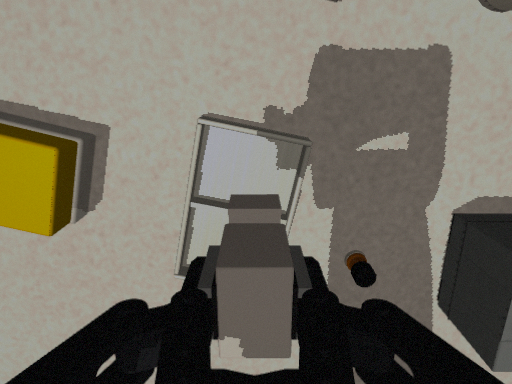

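View pics/side6.png

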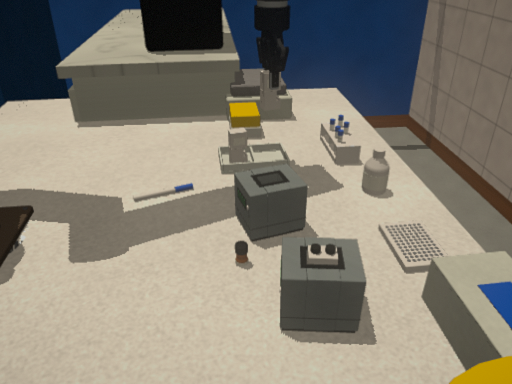

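```bash
python3 - <<'E'
import numpy as np
from h import *
c=dict(np.load("wrist6.npz"))
C=ray(c,[(201,115),(311,139)],.025)[:,:2];D=ray(c,[(192,202),(287,222)],.025)[:,:2]
print(C,D,(C.mean(0)+D.mean(0))/2,np.linalg.norm(C[0]-C[1]))
c=dict(np.load("side6.npz"))
print(proj(c,[[.612,.254,.005]]),proj(c,[[.612,.254,.142]]))
E
```

```text
[[0.65289692 0.31134729]
 [0.6555953  0.21183633]] [[0.57168161 0.30434456]
 [0.57325805 0.21139033]] [0.61335797 0.25972963] 0.09954754561137398
[[269.95840736 158.91417048]] [[270.51847847 106.17698375]]
```

The wrist view puts the compartment's centre at about (0.612, 0.258), against a TCP of (0.612, 0.254), which is well within tolerance. Lowering.

```bash
python3 -m jog '[{"grip":1,"x":-3,"y":-1,"z":12,"rx":0,"ry":0,"rz":0},{"grip":1,"x":0,"y":0,"z":22,"rx":0,"ry":0,"rz":0},{"grip":1,"x":0,"y":0,"z":25,"rx":0,"ry":0,"rz":0},{"grip":1,"x":0,"y":0,"z":25,"rx":0,"ry":0,"rz":0},{"grip":1,"x":0,"y":0,"z":20,"rx":0,"ry":0,"rz":0},{"grip":1,"x":0,"y":0,"z":14,"rx":0,"ry":0,"rz":0},{"grip":1,"x":0,"y":0,"z":8,"rx":0,"ry":0,"rz":0},{"grip":1,"x":0,"y":0,"z":3,"rx":0,"ry":0,"rz":0}]'
python3 -m jog '[{"grip":1,"x":0,"y":0,"z":1,"rx":0,"ry":0,"rz":0},{"grip":1,"x":0,"y":0,"z":1,"rx":0,"ry":0,"rz":0},{"grip":1,"x":0,"y":0,"z":0,"rx":0,"ry":0,"rz":0}]'
python3 - <<'E'
from plant import get_state, read_camera
import cv2,numpy as np
for n in ("side",):
    c=read_camera(n); cv2.imwrite(f"pics/{n}7.png",cv2.resize(c["frame"][60:190,190:320,::-1],None,fx=4.5,fy=4.5,interpolation=cv2.INTER_CUBIC))
E
```

```text
time: 8.65
eef_pos: [0.6122, 0.2566, 0.2337]
tcp_rot: [0.786, -0.619, -0.001, 0.001]
contact_force: [-0.1, 1.3, -0.6]
opening: 0.323
time: 8.9
eef_pos: [0.6131, 0.2573, 0.2352]
tcp_rot: [0.786, -0.618, 0.001, -0.001]
contact_force: [0.1, 0.4, -1.4]
opening: 0.324
```

View pics/side7.png

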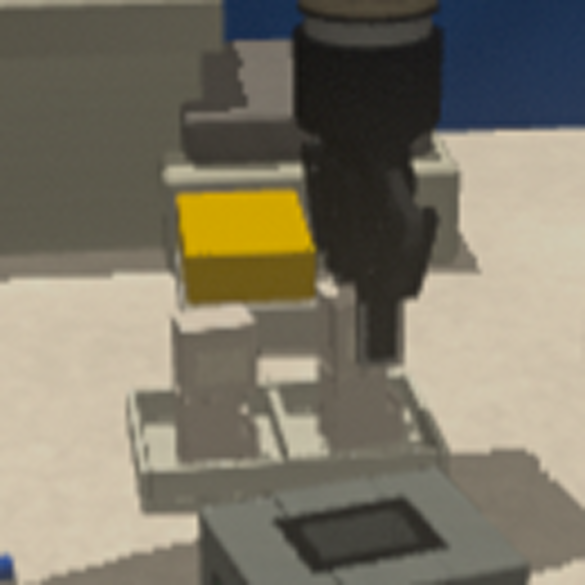

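It is inside the compartment, just above the floor. Last millimetres, watching the force.

```bash
python3 -m jog '[{"grip":1,"x":0,"y":0,"z":2,"rx":0,"ry":0,"rz":0},{"grip":1,"x":0,"y":0,"z":2,"rx":0,"ry":0,"rz":0},{"grip":1,"x":0,"y":0,"z":0,"rx":0,"ry":0,"rz":0}]'
python3 -m jog '[{"grip":1,"x":0,"y":0,"z":1,"rx":0,"ry":0,"rz":0},{"grip":1,"x":0,"y":0,"z":0,"rx":0,"ry":0,"rz":0}]'
python3 -m jog '[{"grip":1,"x":0,"y":0,"z":1,"rx":0,"ry":0,"rz":0},{"grip":1,"x":0,"y":0,"z":0,"rx":0,"ry":0,"rz":0}]'
```

```text
time: 9.2
eef_pos: [0.6124, 0.2572, 0.2296]
tcp_rot: [0.786, -0.618, -0.0, 0.0]
contact_force: [-0.5, -0.4, -0.8]
opening: 0.321
time: 9.37
eef_pos: [0.6125, 0.2572, 0.2285]
tcp_rot: [0.786, -0.618, -0.0, 0.0]
contact_force: [0.6, -0.1, -1.2]
opening: 0.322
time: 9.53
eef_pos: [0.6126, 0.2572, 0.2277]
tcp_rot: [0.786, -0.618, 0.0, -0.0]
contact_force: [0.6, -0.8, -0.8]
opening: 0.324
```

```bash
python3 -m jog '[{"grip":1,"x":0,"y":0,"z":0.7,"rx":0,"ry":0,"rz":0},{"grip":1,"x":0,"y":0,"z":0,"rx":0,"ry":0,"rz":0}]'
python3 -m jog '[{"grip":1,"x":0,"y":0,"z":0.7,"rx":0,"ry":0,"rz":0},{"grip":1,"x":0,"y":0,"z":0,"rx":0,"ry":0,"rz":0}]'
```

```text
time: 9.7
eef_pos: [0.6127, 0.2573, 0.2277]
tcp_rot: [0.786, -0.618, 0.0, -0.0]
contact_force: [-1.0, -0.5, 1.6]
opening: 0.323
time: 9.87
eef_pos: [0.6128, 0.2573, 0.2276]
tcp_rot: [0.786, -0.618, 0.0, 0.0]
contact_force: [-3.8, -0.1, 5.7]
opening: 0.326
```

It is seated: contact at 0.2277, with the force rising to 5.7 N. Easing off and opening.

```bash
python3 -m jog '[{"grip":1,"x":0,"y":0,"z":-1,"rx":0,"ry":0,"rz":0},{"grip":0.6,"x":0,"y":0,"z":0,"rx":0,"ry":0,"rz":0},{"grip":0.4,"x":0,"y":0,"z":0,"rx":0,"ry":0,"rz":0},{"grip":0,"x":0,"y":0,"z":0,"rx":0,"ry":0,"rz":0},{"grip":0,"x":0,"y":0,"z":0,"rx":0,"ry":0,"rz":0},{"grip":0,"x":0,"y":0,"z":0,"rx":0,"ry":0,"rz":0},{"grip":0,"x":0,"y":0,"z":0,"rx":0,"ry":0,"rz":0},{"grip":0,"x":0,"y":0,"z":0,"rx":0,"ry":0,"rz":0}]'
python3 - <<'E'
from plant import get_state, read_camera
import cv2,numpy as np
for n in ("wrist",):
    c=read_camera(n); cv2.imwrite(f"pics/{n}8.png",c["frame"][:,:,::-1])
print(get_state()["opening"])
E
```

```text
time: 10.53
eef_pos: [0.6126, 0.2572, 0.2273]
tcp_rot: [0.786, -0.618, -0.0, 0.0]
contact_force: [1.2, 0.1, 1.2]
opening: 1.0
1.0004886875536987
```

View pics/wrist8.png

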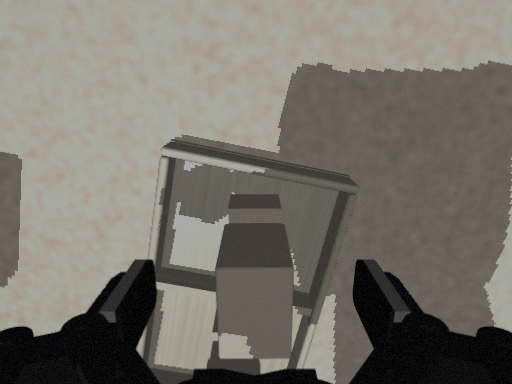

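The cartridge (cols 216–293) stands free between the open pads. Retreating straight up, then aside for a final look.

```bash
python3 -m jog '[{"grip":0,"x":0,"y":0,"z":-8,"rx":0,"ry":0,"rz":0},{"grip":0,"x":0,"y":0,"z":-20,"rx":0,"ry":0,"rz":0},{"grip":0,"x":0,"y":0,"z":-30,"rx":0,"ry":0,"rz":0},{"grip":0,"x":0,"y":0,"z":-30,"rx":0,"ry":0,"rz":0},{"grip":0,"x":0,"y":0,"z":-30,"rx":0,"ry":0,"rz":0},{"grip":0,"x":0,"y":0,"z":-30,"rx":0,"ry":0,"rz":0},{"grip":0,"x":0,"y":0,"z":-20,"rx":0,"ry":0,"rz":0},{"grip":0,"x":0,"y":0,"z":0,"rx":0,"ry":0,"rz":0}]'
python3 -m jog '[{"grip":0,"x":20,"y":15,"z":0,"rx":0,"ry":0,"rz":0},{"grip":0,"x":30,"y":15,"z":0,"rx":0,"ry":0,"rz":0},{"grip":0,"x":30,"y":15,"z":0,"rx":0,"ry":0,"rz":0},{"grip":0,"x":30,"y":15,"z":0,"rx":0,"ry":0,"rz":0},{"grip":0,"x":30,"y":15,"z":0,"rx":0,"ry":0,"rz":0},{"grip":0,"x":20,"y":10,"z":0,"rx":0,"ry":0,"rz":0},{"grip":0,"x":0,"y":0,"z":0,"rx":0,"ry":0,"rz":0},{"grip":0,"x":0,"y":0,"z":0,"rx":0,"ry":0,"rz":0}]'
python3 - <<'E'
from plant import get_state, read_camera
import cv2,numpy as np
from h import *
for n in ("side","top"):
    c=read_camera(n); np.savez(f"{n}9.npz",**c)
    f=c["frame"]; r=f[60:260,130:400] if n=="side" else f[100:250,100:420]
    cv2.imwrite(f"pics/{n}9.png",cv2.resize(r[:,:,::-1],None,fx=2.5,fy=2.5,interpolation=cv2.INTER_CUBIC))
s=get_state();print(s["time"],s["eef_pos"],s["contact_force"])
E
```

```text
time: 11.25
eef_pos: [0.6134, 0.2575, 0.4034]
tcp_rot: [0.786, -0.618, 0.004, -0.005]
contact_force: [1.2, -0.2, 0.5]
opening: 1.0
time: 11.92
eef_pos: [0.5673, 0.0807, 0.3947]
tcp_rot: [0.785, -0.619, -0.0, 0.0]
contact_force: [0.4, 0.7, 0.2]
opening: 1.004
12.0167 [0.5675768  0.08216282 0.3949647 ] [ 0.34661185 -0.60974327 -1.17269385]
```

View pics/side9.png

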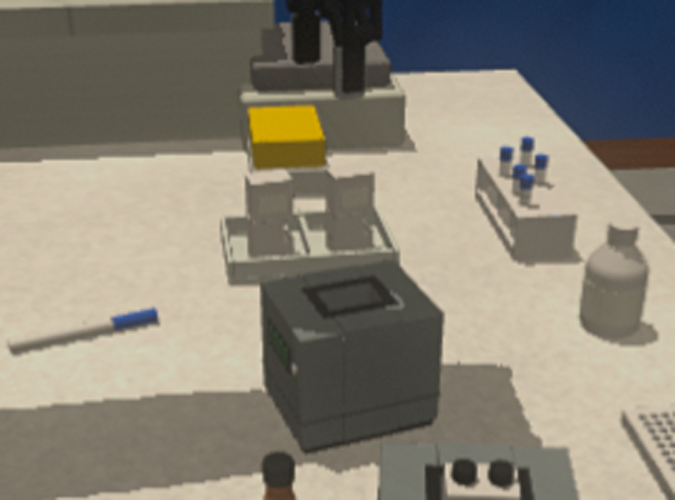

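View pics/top9.png

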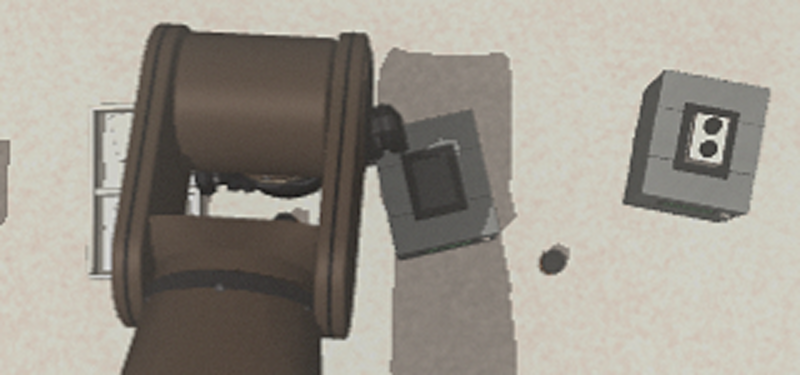

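Both cartridges stand upright side by side in the tray, with tops near (270,183) and (351,182) in the side crop. The stoppered one is still latched. I'll do one numeric check and then hand in.

```bash
python3 - <<'E'
import numpy as np,cv2
from h import *
from plant import sign_off
a=dict(np.load("side0.npz"));b=dict(np.load("side9.npz"))
q=lambda P:(np.float64(P)/2.5+[130,60]-.3)
P=ray(b,q([(351,182),(270,183)]),.090)[:,:2];print("tops",P)
d=cv2.absdiff(a["frame"],b["frame"]).max(2)
print("stoppered region diff",d[240:270,300:345].mean(), "tray cart top diff",d[128:150,229:246].mean())
sign_off()
E
```

```text
tops [[0.606812   0.22068652]
 [0.53189982 0.22759935]]
stoppered region diff 2.6437037037037037 tray cart top diff 3.6390374331550803
the job is handed in; nothing more can be done
```

The plain cartridge is out of its bay and standing upright in the tray's empty compartment. I handed the job in at about 12 s of the 51 s allowed.

- **Press and release:** I pressed it down to the stop, about 7 mm, where the force climbed to about 11 N. The latch tripped and the cartridge sprang up.
- **Draw and place:** I gripped it across y and drew it straight up. I set it on the tray floor at about (0.613, 0.257), then opened the jaws and backed clear.

**Last checks:**
- **Tray:** The side view shows both cartridges standing upright, one in each compartment. The earlier cartridge's patch of the side picture is unchanged from the start.
- **Stoppered cartridge:** It is still in its bay with its stoppers showing, and its patch of the side picture is also unchanged.
- **Robot:** The contact force was only sensor noise, so the arm touches nothing.

**One check disagreed:** casting the cartridge's top from the side view gave y ≈ 0.22 m, against 0.257 m from the arm's position at release. That side view had been reading 6–10 mm low in y throughout, and I picked the point roughly by eye on a steeply foreshortened face. It also read low for the earlier cartridge (y ≈ 0.228 m, against 0.242 m from the same camera at the start). I trusted the arm's position and the wrist view, which put the compartment's centre at about (0.612, 0.258). At the end the arm hid the top camera's view of the tray, so that camera could not confirm it.

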